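# Put the tape away and shut the display case

## Robot

A 6-joint arm with a two-finger parallel gripper is mounted at the origin on the work surface. World frame = base frame: x ahead of the robot, y to its left, z up, the work surface at z = 0. Lengths are in mm, angles in rad, forces in N, time in s.
With the tool pointing down it reaches from about 325 to 850 mm from the base axis. Payload 15.5 kg.
Tool frame: the origin (TCP) lies midway between the tips of the shut fingers; the grasp point (between the pads) lies 19 mm behind it; z points along the fingers, y is the line along which they close (so a half turn about z gives the same grasp; the last joint's range is limited). The gripper opens to 91 mm and grips with 3 to 60 N. Pads are 32 mm wide; open, the fingers measure 118 mm over their backs; the gripper's body (76 mm by 178 mm) begins 60 mm behind the grasp point.
Start: joints at [1.135, 0.494, 1.345, -0, 1.302, -0.096], TCP at [208.307, 589.266, 213.915] pointing down, gripper open.
Joint ranges: [-2.91, 2.91], [-0.82, 2.16], [0.22, 2.67], [-1.22, 4.37], [0.12, 2.79], [-3.08, 3.08]. Speed limits (rad/s): [1.89, 1.89, 2.57, 3.01, 3.01, 3.01].

## Interface

Orientations are given as a unit quaternion [w, x, y, z].
In Python, from bench import robot, get_image gives the robot as it stands.
- The arm moves only by the tool jog_arm, never from a script. Its argument "increments" is a list of rows, each a list of 4 numbers: the shift along the tool's x, y, z in units of 50 mm (1.0 is 50 mm), then the turn about the tool's z in rad. In form: [[tx, ty, tz, yaw], ...]. A call has 1 to 8 rows; each row shifts and turns the commanded pose from where the row before left it, along the tool's axes as they then stand; what a row does not reach is not made up. A row lasts 1/8 s, in which the tool goes at most 62.5 mm and 10.7 degrees, less where a joint would pass 70% of its speed; a pose out of reach is approached as far as the arm can. A call is refused whole if a number of a shift passes 1 or a number of a turn 0.188, either way. A call with a gripper value outside its range is refused whole. "jaw" is the closure, from 0 (fully open) to 1 (shut), set as the call begins (left out, the last holds). The fingers move at their own pace and stop on an object; "grip_force" is the grip in N (left out, the last holds). Time passes only in rows, so rows that do not move let the fingers close. It gives the time, the measured TCP pose, the force, the opening and the grip force at its end, in the units of the state.
- robot.sense(): the state, without advancing time (a new reading comes with each control period).
- get_image(name): name is "scene" or "top"; returns a dict with "img" (420x560x3 uint8, red, green, blue), "z_map" (420x560 float32, mm along the optical axis (not along the pixel's ray), 0 where there is no reading), "mtx" (3x3 intrinsics, pixels), "eye" and "rotation" of the camera in the world. Camera axes: x right, y up, looking along -z (the intrinsics and any distortion apply to the point x, -y, -z); pixel columns grow to the right and rows downward; lengths in mm; the calibration is good to about 2 mm. A picture is of the moment at which its call begins.
- robot.finish_job(): hands the job in; it is judged then, once.
The state is a dict: "time": time; "q": joint angles; "qd": joint speeds; "tau": joint torques, N m; "position": TCP position; "ee_rot": TCP orientation; "ft_force": force on the tool from outside, world axes, zero at the start; "moment": the same for the moment, N m; "opening": opening from 0.0 (shut) to 1.0 (fully open); "grip_force": force on a finger pad.
Only numpy, scipy, OpenCV 4.12 (cv2) and the standard library are available. Lean on these libraries where they do the work, as an engineer would, in place of code of your own. Each camera call takes 0.05 s, during which the arm holds its last target. There are 200 camera calls.

## Task

Put the small roll of tape into the open half of the display case so that it lies flat on the floor, then slide the case's door shut until it is home, snug against the rubber buffer in the slot of its frame. Felt grips the door just before it gets there, so push firmly past it until you feel the buffer, but do not slam or force it. Leave the big roll, the coffee cup and the brush alone.

Things in the scene. Friction and masses are not known exactly. Their poses are not given: they have to be found in the camera images.
- small_roll: Small paper-coloured roll of tape, a ring 62 mm in outer diameter with a 38 mm hole, 24 mm tall, lying flat on the bench to the robot's left or right of the case; 60 to 130 g. Origin: centre of its underside; z is the ring's axis, up.
- big_roll: Big roll of tape of the same paper colour, 92 mm in outer diameter with a 72 mm hole, 40 mm tall, lying flat on the bench on the other side of the case. Leave it. Origin: centre of its underside.
- cup: Lidded paper coffee cup, 126 mm tall, 83 mm wide, standing on the bench. Leave it. Origin: centre of its underside.
- brush: Brush about 170 mm long lying on the bench. Leave it. Origin: underside at the middle, x along it.
- case: Low black display case, fixed on the bench, 200 mm (x) by 370 mm (y); walls 60 mm high, 8 thick, track cheeks to 72 mm. Origin: centre of its underside; y runs along the door's track in the closing direction; turned up to 17 degrees. Plywood floor 6 mm above the bench. A fixed clear pane covers the half y < 0; the opening is y = 0 to 140 mm, as far as the door leaves it free.
- jamb: Aluminium frame post across the case's +y end; origin and axes as the case's. Its lip, top 82 mm above the bench, reaches back over the door to y = 140 mm. In the slot below, unseen, are felt and a rubber buffer (20 N per mm) that stops the door's edge anywhere from y = 156 to 174 mm, differently each time: only felt by pushing. More than 20 N of the door on the buffer is too hard.
- pull (a point): Middle of the top edge of the door's pull, an upright dark steel tab, 60 mm across the track (x), 12 mm thick along it (y), 35 mm high, top 105 mm above the bench; axes as the case's. Push it from behind (towards +y) or pinch it from above. It stands on the middle of an aluminium-framed clear door, 178 by 188 mm, upper face 70 mm above the bench; closing edge 89 mm ahead (+y) of here.
- door (a joint): How far the door stands open, in m: its closing edge is at case y = 0.175 less this; 0.17 fully open. At home on the buffer it reads 0.001 to 0.019, as the buffer happens to be set. It slides with about 3 N; below about 0.03 the felt grips it: some 12 N for 2 to 3 mm, then about 8 N, then the buffer adds its own. It stays where it is left, and the felt keeps it pressed on the buffer.
Not all that is in view belongs to the job. What is shaped like the small_roll but orange is not meant.

How it is judged (in metres and radians):
On the way, in this order (a step that is already met when the one before it is completed fails the run):
1. the small roll lies flat in the open half of the case, let go (x of small_roll in the frame of case between -0.075 and 0.075 m and y of small_roll in the frame of case between -0.005 and 0.142 m and z of small_roll in the frame of case below 0.012 m and angle between small_roll's own z axis and vertical below 0.15 rad and contact force between the fingers and small_roll below 0.3 N), for 0.2 s.
2. the door is home against the frame's buffer (contact force between door and jamb above 1 N), for 0.2 s.
At the end, for the whole second after the job is handed in: The small roll lies flat (within 0.15 rad) and at rest on the case's floor below the opening, let go, and the door stands still, home: still pressed against the frame's buffer (over 1 N) (all of step 1 and contact force between door and jamb above 1 N and velocity of joint door between -0.005 and 0.005 m/s and linear speed of small_roll below 0.02 m/s); the robot touches nothing.
It fails at once if the door is pressed or slammed against the frame's buffer with more than 20 N (contact force between door and jamb above 20 N).
It fails at once if the big roll, the cup or the brush is moved more than 30 mm (distance of any of big_roll, cup, brush from where it was at the start of the episode above 0.03 m).
It fails at once if the cup is tipped (angle between cup's own z axis and vertical above 0.4 rad).
It also fails if it takes over 64 s, if anything falls off the work surface, if the arm or the gripper's body presses on something with over 40 N, if the wrist force passes 120 N, or if a joint passes its speed limit or range.

## Working session

There is one attempt and no reset: what is moved stays moved. The work goes in short steps, Python scripts to look and compute and a tool call to move; the robot and the scene stay as the last step left them, time stands still between calls to the robot, and variables do not carry over. Pictures are saved under pics/ and viewed, at most 10 in all, crops included, and the job is handed in when it is done.

Besides the shell and the picture viewer there is one more tool, called after "Request:" as name([rows], argument=value, ...), one row to a line, values as JSON. jog_arm: Moves the arm, as the interface text tells. Its arguments: {"type":"object","properties":{"increments":{"type":"array","items":{"type":"array","items":{"type":"number"}}},"jaw":{"type":"number"},"grip_force":{"type":"number"}},"required":["increments"]}

```bash
mkdir -p pics; cat > h.py <<'E'
import numpy as np, cv2
from bench import robot, get_image
def grab(n,f=None):
    d=get_image(n)
    if f: cv2.imwrite(f,d["img"][:,:,::-1])
    return d
def pts(d):
    K=np.array(d["mtx"]);h,w=d["z_map"].shape
    u,v=np.meshgrid(np.arange(w),np.arange(h))
    z=d["z_map"]
    c=np.stack([(u-K[0,2])/K[0,0]*z,-(v-K[1,2])/K[1,1]*z,-z],-1)
    P=c@np.array(d["rotation"]).T+np.array(d["eye"]); P[z==0]=np.nan
    return P
def ray(d,u,v,h):
    K=np.array(d["mtx"]);e=np.array(d["eye"])
    r=np.array(d["rotation"])@np.array([(u-K[0,2])/K[0,0],-(v-K[1,2])/K[1,1],-1])
    return e+r*(h-e[2])/r[2]
E
python3 - <<'E'
from h import *
for n in("scene","top"):
    d=grab(n,f"pics/{n}0.png"); print(n,d["mtx"],d["eye"],d["rotation"],[k for k in d]); np.savez(f"{n}0.npz",**d)
print(robot.sense())
E
```

```text
scene [[472.9238414    0.         283.71290077]
 [  0.         472.9238414  205.40381111]
 [  0.           0.           1.        ]] [ 975.23305869 -710.15077349 1099.75026076] [0.90257063 0.32538565 0.0983124  0.26424439] ['img', 'z_map', 'mtx', 'eye', 'rotation']
top [[495.59894069   0.         267.22120703]
 [  0.         495.59894069 204.48415338]
 [  0.           0.           1.        ]] [ 315.56334688  -34.89627212 1537.44076228] [ 0.71467142  0.05102243 -0.05235354 -0.69562963] ['img', 'z_map', 'mtx', 'eye', 'rotation']
{'time': 0.1, 'q': array([ 1.13549923e+00,  4.94115843e-01,  1.34604897e+00, -4.35688702e-05,
        1.30251266e+00, -9.54878045e-02]), 'qd': array([-0.00083886, -0.00174608, -0.00132628,  0.00058633, -0.0008132 ,
       -0.00054684]), 'tau': array([ 1.38133000e-03, -8.80245137e+01, -3.82544482e+01,  7.08265021e-02,
        4.83947305e-02, -2.53134584e-05]), 'position': array([208.17794301, 588.95267579, 213.40797612]), 'ee_rot': array([-1.22000632e-04,  1.69082641e-01,  9.85601728e-01, -5.28927582e-04]), 'ft_force': array([ 0.03577479, -0.18639888,  0.11549584]), 'moment': array([ 0.04436758, -0.00830331,  0.01784652]), 'grip_force': 0.0, 'opening': 0.9982601344958326}
```

View pics/scene0.png

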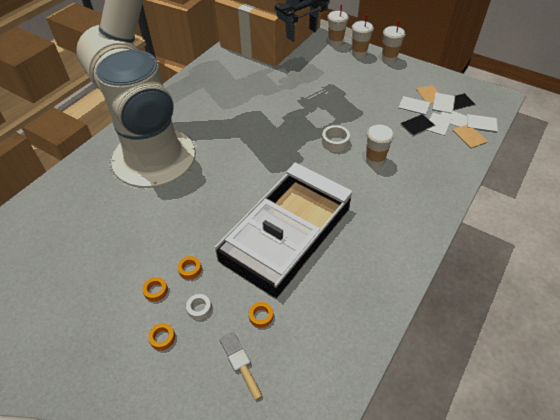

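View pics/top0.png

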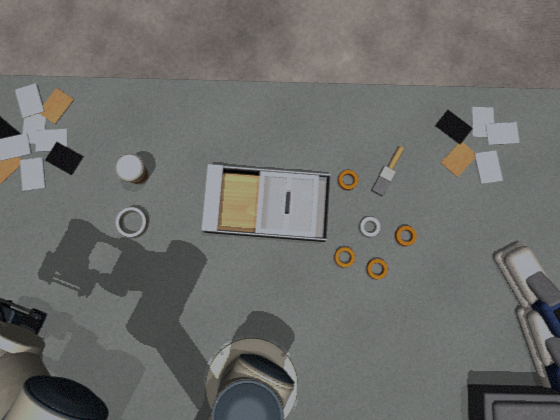

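The small roll is the white ring at top (370,226), surrounded by orange rings. The big roll is at (132,222) and the cup at (131,168). The case spans u 203–328, with the jamb on the left and the pull at (288,203). The opening is the plywood at u 219–258.

```bash
cat >> h.py <<'E'
from scipy.spatial.transform import Rotation as R
_g=get_image
def get_image2(n):
    d=_g(n); w,x,y,z=d["rotation"]; d["rotation"]=R.from_quat([x,y,z,w]).as_matrix(); return d
get_image=get_image2
E
python3 - <<'E'
from h import *
d=grab("top"); P=pts(d); im=d["img"].astype(int); hsv=cv2.cvtColor(d["img"],cv2.COLOR_RGB2HSV)
r=P[350:380:10,150:200:20].reshape(-1,3); print("bench",r.round(1).tolist()[:4])
def ring(u,v,h,w=18):
    s=(slice(v-w,v+w),slice(u-w,u+w)); m=((im[s].min(-1)>140)).astype(np.uint8)
    n,l,st,c=cv2.connectedComponentsWithStats(m); k=1+st[1:,4].argmax(); ys,xs=np.where(l==k)
    (cx,cy),rad=cv2.minEnclosingCircle(np.stack([xs,ys],1).astype(np.float32))
    p=ray(d,cx+u-w,cy+v-w,h); print(p.round(1),"rad px",rad, "mm",rad*(1537-h)/495.6, "z",np.nanmedian(P[s][l==k][:,2]))
ring(370,226,24); ring(132,222,40,22)
for n,m in(("orange",(hsv[...,0]<20)&(hsv[...,1]>200)&(hsv[...,2]>120)),):
    nn,l,st,c=cv2.connectedComponentsWithStats(m.astype(np.uint8))
    for k in range(1,nn):
        if st[k,4]>60: print(n,c[k].round(),ray(d,*c[k],24).round(0))
# case: high points
Z=P[...,2]; s=np.zeros_like(Z,bool); s[150:255,190:345]=1
m=s&(Z>50)&(Z<90); q=P[m][:,:2].astype(np.float32); print("case rect",cv2.minAreaRect(q))
m=s&(Z>77)&(Z<90);q=P[m][:,:2].astype(np.float32); print("jamb",m.sum(),cv2.minAreaRect(q),np.median(P[m][:,2]))
m=s&(Z>95)&(Z<115);q=P[m]; print("pull",m.sum(),cv2.minAreaRect(q[:,:2].astype(np.float32)),q.mean(0))
b=s&(im.max(-1)<70); b[:,:270]=0; b[:,305:]=0;b[:185]=0;b[222:]=0; ys,xs=np.where(b); print("pull px",len(xs),cv2.minAreaRect(np.stack([xs,ys],1).astype(np.float32)), ray(d,xs.mean(),ys.mean(),105))
m=s&(hsv[...,1]>80)&(hsv[...,0]<30);ys,xs=np.where(m);print("floor",cv2.minAreaRect(np.stack([xs,ys],1).astype(np.float32)),[ray(d,x,y,6).round(0)[:2].tolist() for x,y in cv2.boxPoints(cv2.minAreaRect(np.stack([xs,ys],1).astype(np.float32)))])
d=grab("scene");P=pts(d);Z=P[...,2]; s=np.zeros_like(Z,bool); s[160:295,210:355]=1
m=s&(Z>95)&(Z<115);q=P[m]; print("scene pull",m.sum(),cv2.minAreaRect(q[:,:2].astype(np.float32)),q.mean(0),q.min(0),q.max(0))
m=s&(Z>50)&(Z<90); q=P[m][:,:2].astype(np.float32); print("case rect",cv2.minAreaRect(q))
w=18;u,v=199,306;sl=(slice(v-w,v+w),slice(u-w,u+w));m=(Z[sl]>15)&(Z[sl]<35)&(d["img"][sl].min(-1)>120);print("scene roll",P[sl][m].mean(0))
E
```

```text
bench [[91.8, 304.2, 5.2], [92.7, 245.2, 0.6], [94.1, 185.3, -0.1], [61.8, 303.9, -1.5]]
[ 479.9 -352.5   24. ] rad px 9.730944633483887 mm 29.70726236977627 z 24.55284431726534
[471.6 379.7  40. ] rad px 15.067973136901855 mm 45.51403508059337 z 39.960365537270945
orange [347. 179.] [ 625. -282.   24.]
orange [406. 235.] [ 455. -462.   24.]
orange [378. 267.] [ 355. -376.   24.]
case rect ((540.0556640625, -32.51454162597656), (371.7516784667969, 201.87039184570312), 87.0999526977539)
jamb 1064 ((539.6544799804688, -26.949874877929688), (360.2270202636719, 200.44822692871094), 87.00513458251953) 82.2652270752285
pull 90 ((587.4813232421875, 8.879959106445312), (265.2967834472656, 58.720550537109375), 63.322479248046875) [536.38306924 -91.80523275 105.11371822]
pull px 40 ((286.5, 202.5), (19.0, 3.0), 90.0) [533.25215755 -92.65201082 105.        ]
floor ((281.0, 212.0), (84.0, 126.0), 90.0) [[647.0, 123.0], [658.0, -274.0], [394.0, -275.0], [383.0, 113.0]]
scene pull 133 ((535.9389038085938, -93.66156005859375), (15.590503692626953, 61.480812072753906), 86.30332946777344) [537.16971346 -95.52535268 103.64149535] [ 505.06080652 -103.056219     95.33036607] [566.75201318 -86.74397226 111.39227794]
case rect ((538.3257446289062, -30.248031616210938), (378.1151123046875, 204.7880096435547), 87.18805694580078)
scene roll [ 479.15183851 -351.54220364   23.95779413]
```

Request:
jog_arm([
  [0, 0, 0, 0.16],
  [0, 0, 0, 0.16],
  [0, 0, 0, 0.16],
  [0, 0, 0, 0.16],
  [0, 0, 0, 0.16],
  [0, 0, 0, 0.16],
  [0, 0, 0, 0.16],
  [0, 0, 0, 0.16],
], jaw=0)

```text
time: 1.2
position: [208.3, 589.2, 213.7]
ee_rot: [0.0, 0.726, 0.688, -0.0]
ft_force: [0.7, 1.0, 0.0]
opening: 0.998
grip_force: 0.0
```

Request:
jog_arm([
  [-0.9, 0.7, 0, 0],
  [-0.9, 0.7, 0, 0],
  [-0.9, 0.7, 0, 0],
  [-0.9, 0.7, 0, 0],
  [-0.9, 0.7, 0, 0],
  [-0.9, 0.7, 0, 0],
  [-0.9, 0.7, 0, 0],
  [-0.9, 0.7, 0, 0],
])

```text
time: 2.2
position: [471.2, 214.3, 214.0]
ee_rot: [0.0, 0.724, 0.69, 0.0]
ft_force: [1.8, 0.5, -0.1]
opening: 1.001
grip_force: 0.0
```

Request:
jog_arm([
  [-1, 0.1, 0, 0],
  [-1, 0.1, 0, 0],
  [-1, 0.1, 0, 0],
  [-1, 0.1, 0, 0],
  [-1, 0.1, 0, 0],
  [-1, 0.1, 0, 0],
  [-1, 0.1, 0, 0],
  [-1, 0.1, 0, 0],
])

```text
time: 3.2
position: [490.5, -187.2, 213.9]
ee_rot: [0.0, 0.724, 0.69, 0.0]
ft_force: [1.1, 0.9, -0.0]
opening: 1.005
grip_force: 0.0
```

Request:
jog_arm([
  [-1, -0.05, 0, 0],
  [-1, 0, 0, 0],
  [-1, 0, 0.2, 0],
  [-0.3, 0, 0.8, 0],
  [0, 0, 0.9, 0],
  [0, 0, 0.9, 0],
  [0, 0, 0, 0],
])

```text
time: 4.08
position: [478.4, -348.8, 71.4]
ee_rot: [-0.003, 0.724, 0.69, -0.0]
ft_force: [-0.6, -0.9, 0.6]
opening: 0.998
grip_force: 0.0
```

Request:
jog_arm([
  [-0.05, 0.03, 0.5, 0],
  [0, 0, 0.5, 0],
  [0, 0, 0.33, 0],
  [0, 0, 0, 0],
  [0, 0, 0, 0],
])

```text
time: 4.7
position: [482.1, -353.2, 8.6]
ee_rot: [0.001, 0.724, 0.69, 0.0]
ft_force: [-0.9, -0.6, 1.6]
opening: 1.001
grip_force: 0.0
```

Request:
jog_arm([
  [0, 0, 0, 0],
  [0, 0, 0, 0],
  [0, 0, 0, 0],
  [0, 0, 0, 0],
  [0, 0, 0, 0],
  [0, 0, 0, 0],
], jaw=1, grip_force=15)

```text
time: 5.45
position: [481.5, -352.8, 7.6]
ee_rot: [0.0, 0.724, 0.69, 0.0]
ft_force: [-0.8, 0.2, 5.8]
opening: 0.681
grip_force: 15.0
```

Request:
jog_arm([
  [0, 0, -0.5, 0],
  [0, 0, -0.9, 0],
  [0, 0, -0.9, 0],
  [0.4, 0.1, -0.75, 0],
  [0.9, 0.15, 0, 0],
  [0.9, 0.15, 0, 0],
  [0.9, 0.15, 0, 0],
  [0.9, 0.15, 0, 0],
])

```text
time: 6.45
position: [526.3, -153.2, 159.8]
ee_rot: [-0.0, 0.724, 0.69, -0.0]
ft_force: [-0.1, -0.1, -0.5]
opening: 0.68
grip_force: 15.0
```

Request:
jog_arm([
  [0.9, 0.14, 0, 0],
  [0.9, 0, 0, 0],
  [0.9, 0, 0, 0],
  [0.9, 0, 0, 0],
  [0.55, 0, 0, 0],
  [0, 0, 0, 0],
  [0, 0, 0, 0],
])

```text
time: 7.32
position: [543.3, 51.8, 159.8]
ee_rot: [0.0, 0.724, 0.69, -0.0]
ft_force: [-0.7, -0.1, -1.0]
opening: 0.684
grip_force: 15.0
```

```bash
python3 - <<'E'
from h import *
d=grab("top"); a=d["img"][140:270,180:350]; e=grab("scene")["img"][60:300,190:390]
a=cv2.resize(a,None,fx=3,fy=3);e=cv2.resize(e,(325,390))
cv2.imwrite("pics/c1.png",cv2.hconcat([a[:390,:470],e])[:,:,::-1])
s=robot.sense();print(s["position"],s["opening"])
E
```

```text
[543.37166953  51.35615207 159.84688903] 0.6844193292417121
```

View pics/c1.png

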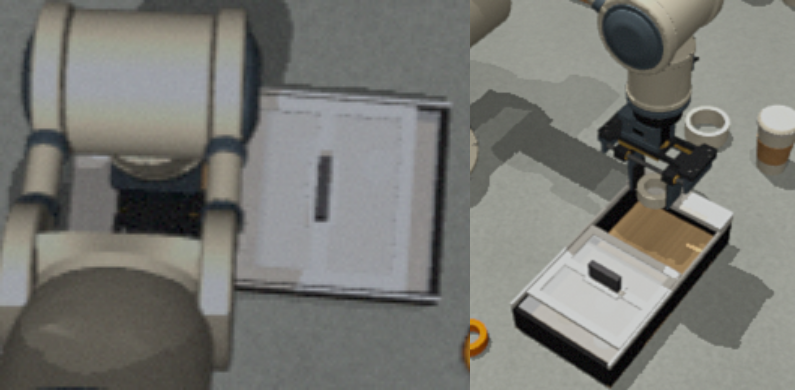

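The roll is held level over the opening (combined picture, about (655,190)) and the body's long side runs along case x. Lowering it now.

Request:
jog_arm([
  [0, 0, 0.8, 0],
  [0, 0, 0.8, 0],
  [0, 0, 0.7, 0],
  [0, 0, 0.3, 0],
  [0, 0, 0.15, 0],
  [0, 0, 0.1, 0],
  [0, 0, 0.04, 0],
  [0, 0, 0, 0],
])

```text
time: 8.43
position: [543.7, 52.2, 15.9]
ee_rot: [0.0, 0.724, 0.69, 0.0]
ft_force: [-0.1, 0.1, -0.7]
opening: 0.682
grip_force: 15.0
```

Request:
jog_arm([
  [0, 0, 0.03, 0],
  [0, 0, 0, 0],
  [0, 0, 0, 0],
])

```text
time: 8.8
position: [543.4, 52.2, 14.0]
ee_rot: [0.0, 0.724, 0.69, 0.0]
ft_force: [0.1, -0.5, -0.7]
opening: 0.688
grip_force: 15.0
```

Request:
jog_arm([
  [0, 0, 0, 0],
  [0, 0, 0, 0],
  [0, 0, 0, 0],
  [0, 0, 0, 0],
  [0, 0, 0, 0],
  [0, 0, 0, 0],
], jaw=0)

```text
time: 9.55
position: [543.4, 52.2, 13.9]
ee_rot: [0.0, 0.724, 0.69, 0.0]
ft_force: [-0.1, -0.3, 0.2]
opening: 1.003
grip_force: 0.0
```

Request:
jog_arm([
  [0, 0, -0.3, 0],
  [0, 0, -0.6, 0],
  [0, 0, -0.9, 0],
  [0, 0, -0.9, 0],
  [-0.8, 0, -0.9, 0],
  [-0.9, 0, 0, 0],
  [-0.9, 0, 0, 0],
  [-0.9, 0, 0, 0],
])

```text
time: 10.55
position: [534.5, -124.0, 195.2]
ee_rot: [0.001, 0.724, 0.69, 0.0]
ft_force: [0.4, -0.2, 0.5]
opening: 1.001
grip_force: 0.0
```

```bash
python3 - <<'E'
from h import *
s=robot.sense();print(s["position"],s["ft_force"])
d=grab("scene"); e=d["img"][130:300,200:370];P=pts(d);h=cv2.cvtColor(d["img"],cv2.COLOR_RGB2HSV)
cv2.imwrite("pics/c2.png",cv2.resize(e,None,fx=3,fy=3)[:,:,::-1])
E
```

```text
[ 534.54712083 -123.95914132  195.22386272] [ 0.35570692 -0.23461691  0.48896542]
```

View pics/c2.png

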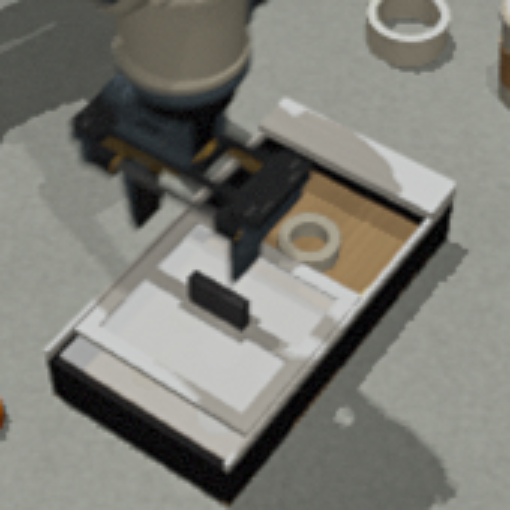

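The roll lies flat on the plywood at crop (308,240), clear of the door edge, and the pull is at (217,300). Next I shut the fingers and drop in behind the pull.

Request:
jog_arm([
  [-0.2, 0, 0, 0],
  [-0.15, 0, 0, 0],
  [0, 0, 0, 0],
  [0, 0, 0, 0],
  [0, 0, 0.6, 0],
  [0, 0, 0.6, 0],
  [0, 0, 0.3, 0],
  [0, 0, 0, 0],
], jaw=1)

```text
time: 11.6
position: [533.6, -139.6, 118.4]
ee_rot: [-0.001, 0.724, 0.69, -0.0]
ft_force: [-0.3, -0.1, -0.2]
opening: 0.154
grip_force: 0.0
```

Request:
jog_arm([
  [0, 0, 0.4, 0],
  [0, 0, 0.3, 0],
  [0, 0, 0.1, 0],
  [0, 0, 0, 0],
  [0, 0, 0, 0],
])

```text
time: 12.22
position: [534.3, -140.2, 79.5]
ee_rot: [0.0, 0.724, 0.69, 0.0]
ft_force: [-0.4, -0.1, -0.4]
opening: 0.001
grip_force: 0.0
```

Request:
jog_arm([
  [0.2, 0, 0, 0],
  [0.15, 0, 0, 0],
  [0.05, 0, 0, 0],
  [0.05, 0, 0, 0],
  [0.05, 0, 0, 0],
  [0.05, 0, 0, 0],
  [0.05, 0, 0, 0],
  [0.05, 0, 0, 0],
])

```text
time: 13.22
position: [535.6, -107.6, 78.9]
ee_rot: [0.0, 0.724, 0.69, -0.0]
ft_force: [-0.6, -2.9, 1.0]
opening: 0.007
grip_force: 1.5
```

Request:
jog_arm([
  [0.08, 0, 0, 0],
  [0.1, 0, 0, 0],
  [0.12, 0, 0, 0],
  [0.12, 0, 0, 0],
  [0.12, 0, 0, 0],
  [0.12, 0, 0, 0],
  [0.12, 0, 0, 0],
  [0.12, 0, 0, 0],
])

```text
time: 14.22
position: [537.9, -62.3, 79.0]
ee_rot: [0.0, 0.724, 0.69, 0.0]
ft_force: [2.5, -2.8, -0.1]
opening: 0.003
grip_force: 1.6
```

Request:
jog_arm([
  [0.12, 0, 0, 0],
  [0.12, 0, 0, 0],
  [0.12, 0, 0, 0],
  [0.12, 0, 0, 0],
  [0.1, 0, 0, 0],
  [0.08, 0, 0, 0],
  [0.05, 0, 0, 0],
  [0.02, 0, 0, 0],
])

```text
time: 15.22
position: [539.5, -26.1, 78.9]
ee_rot: [-0.0, 0.724, 0.69, -0.0]
ft_force: [1.9, -3.7, 0.9]
opening: 0.009
grip_force: 1.5
```

```bash
python3 - <<'E'
from h import *
d=grab("scene"); e=d["img"][100:300,190:390];P=pts(d);Z=P[...,2]
cv2.imwrite("pics/c3.png",cv2.resize(e,None,fx=3,fy=3,interpolation=cv2.INTER_CUBIC)[:,:,::-1])
s=robot.sense();print(s["position"],s["ft_force"])
# door edges/pull: camera-facing points of the pull in case frame
c,si=.9988,.049; Q=P-np.array([539.5,-31.5,0]); X=Q[...,0]*c-Q[...,1]*si; Y=Q[...,0]*si+Q[...,1]*c
E
```

```text
[539.45485856 -26.04004698  78.88996077] [ 1.6703795  -2.13520246  0.70533027]
```

View pics/c3.png

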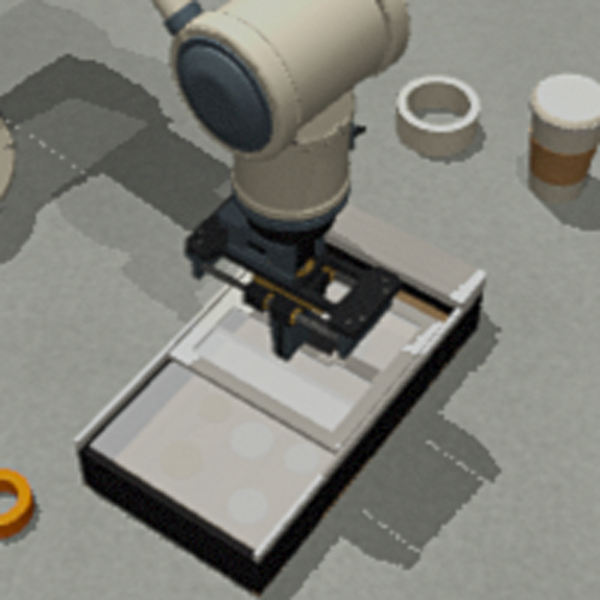

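The door's trailing frame runs from about crop (170,357) to (335,445). Those are full-image pixels (246.7,219) and (301.7,248.3), and casting them onto z=70 gives the door position.

```bash
python3 - <<'E'
from h import *
d=grab("scene")
for u,v in((246.7,219),(301.7,248.3)):
    p=ray(d,u,v,70)-np.array([539.5,-31.5,0]); y=p[0]*.049+p[1]*.9988
    print(p, "case y",y,"closing edge",y+178)
p=robot.sense()["position"]-np.array([539.5,-31.5,0]);print("tcp case y",p[0]*.049+p[1]*.9988)
E
```

```text
[-92.15615811 -57.78518339  70.        ] case y -62.231492914696915 closing edge 115.76850708530309
[ 87.16044129 -59.69876708  70.        ] case y -55.356266935234515 closing edge 122.64373306476548
tcp case y 5.429233194126952
```

Request:
jog_arm([
  [0.05, 0, 0, 0],
  [0.06, 0, 0, 0],
  [0.06, 0, 0, 0],
  [0.06, 0, 0, 0],
  [0.06, 0, 0, 0],
  [0.04, 0, 0, 0],
  [0.03, 0, 0, 0],
  [0, 0, 0, 0],
])

```text
time: 16.32
position: [540.6, -8.0, 78.9]
ee_rot: [0.0, 0.724, 0.69, 0.0]
ft_force: [0.2, 0.5, -0.1]
opening: 0.009
grip_force: 0.0
```

Request:
jog_arm([
  [0.02, 0, 0, 0],
  [0.02, 0, 0, 0],
  [0.02, 0, 0, 0],
  [0.02, 0, 0, 0],
  [0.02, 0, 0, 0],
])

```text
time: 16.95
position: [540.9, -3.2, 79.0]
ee_rot: [0.0, 0.724, 0.69, 0.0]
ft_force: [0.6, -3.2, -0.2]
opening: 0.008
grip_force: 1.5
```

Request:
jog_arm([
  [0.02, 0, 0, 0],
  [0.02, 0, 0, 0],
  [0.02, 0, 0, 0],
  [0.02, 0, 0, 0],
])

```text
time: 17.45
position: [541.1, 0.8, 79.0]
ee_rot: [0.0, 0.724, 0.69, 0.0]
ft_force: [1.6, -3.2, -0.8]
opening: 0.009
grip_force: 1.5
```

Request:
jog_arm([
  [0.02, 0, 0, 0],
  [0.02, 0, 0, 0],
  [0.02, 0, 0, 0],
])

```text
time: 17.82
position: [541.1, 3.0, 79.0]
ee_rot: [0.001, 0.724, 0.69, -0.0]
ft_force: [1.8, -11.1, -0.4]
opening: 0.005
grip_force: 5.8
```

Request:
jog_arm([
  [0.02, 0, 0, 0],
  [0.02, 0, 0, 0],
  [0.02, 0, 0, 0],
])

```text
time: 18.2
position: [541.3, 6.3, 79.0]
ee_rot: [0.0, 0.724, 0.69, -0.0]
ft_force: [1.5, -9.6, -1.2]
opening: 0.005
grip_force: 4.5
```

Request:
jog_arm([
  [0.015, 0, 0, 0],
  [0.015, 0, 0, 0],
  [0.015, 0, 0, 0],
  [0.015, 0, 0, 0],
])

```text
time: 18.7
position: [541.4, 9.2, 79.0]
ee_rot: [0.0, 0.724, 0.69, -0.0]
ft_force: [1.7, -9.4, -0.8]
opening: 0.006
grip_force: 4.5
```

Request:
jog_arm([
  [0.008, 0, 0, 0],
  [0.008, 0, 0, 0],
  [0.008, 0, 0, 0],
])

```text
time: 19.08
position: [541.5, 10.4, 79.0]
ee_rot: [0.0, 0.724, 0.69, -0.0]
ft_force: [1.2, -9.0, -0.7]
opening: 0.004
grip_force: 4.5
```

Request:
jog_arm([
  [0.008, 0, 0, 0],
  [0.008, 0, 0, 0],
  [0.008, 0, 0, 0],
])

```text
time: 19.45
position: [541.6, 11.6, 79.0]
ee_rot: [0.0, 0.724, 0.69, -0.0]
ft_force: [1.7, -8.5, -0.1]
opening: 0.002
grip_force: 4.5
```

Request:
jog_arm([
  [0.008, 0, 0, 0],
  [0.008, 0, 0, 0],
  [0.008, 0, 0, 0],
])

```text
time: 19.82
position: [541.6, 12.8, 79.0]
ee_rot: [0.0, 0.724, 0.69, -0.0]
ft_force: [2.1, -8.8, -0.3]
opening: 0.008
grip_force: 4.5
```

Request:
jog_arm([
  [0.008, 0, 0, 0],
  [0.008, 0, 0, 0],
  [0.008, 0, 0, 0],
])

```text
time: 20.2
position: [541.6, 14.0, 79.0]
ee_rot: [0.0, 0.724, 0.69, -0.0]
ft_force: [2.8, -8.7, -0.8]
opening: 0.006
grip_force: 4.5
```

Request:
jog_arm([
  [0.008, 0, 0, 0],
  [0.008, 0, 0, 0],
  [0.008, 0, 0, 0],
])

```text
time: 20.58
position: [541.7, 14.8, 79.0]
ee_rot: [0.001, 0.724, 0.69, -0.0]
ft_force: [1.5, -14.2, 0.7]
opening: 0.0
grip_force: 7.6
```

Request:
jog_arm([
  [0.004, 0, 0, 0],
  [0, 0, 0, 0],
  [0, 0, 0, 0],
])

```text
time: 20.95
position: [541.7, 14.9, 79.0]
ee_rot: [0.001, 0.724, 0.69, -0.0]
ft_force: [1.3, -15.0, 0.5]
opening: 0.006
grip_force: 7.4
```

The force rose from 8.7 N while sliding to a steady 15 N, so about 6 N is on the buffer. Backing off.

Request:
jog_arm([
  [-0.02, 0, 0, 0],
  [-0.05, 0, 0, 0],
  [-0.2, 0, 0, 0],
  [-0.4, 0, 0, 0],
  [0, 0, -0.5, 0],
  [0, 0, -0.8, 0],
  [0, 0, -0.8, 0],
  [0, 0, 0, 0],
])

```text
time: 21.95
position: [541.5, -18.9, 186.6]
ee_rot: [0.002, 0.724, 0.689, 0.002]
ft_force: [-0.0, 0.1, -1.1]
opening: 0.005
grip_force: 0.0
```

Request:
jog_arm([
  [-0.9, 0, 0, 0],
  [-0.9, 0, 0, 0],
  [-0.9, 0, 0, 0],
  [-0.9, 0, 0, 0],
  [-0.4, 0, 0, 0],
  [0, 0, 0, 0],
  [0, 0, 0, 0],
  [0, 0, 0, 0],
])

```text
time: 22.95
position: [530.2, -216.2, 183.9]
ee_rot: [-0.0, 0.724, 0.69, 0.0]
ft_force: [0.3, -0.6, -0.4]
opening: 0.005
grip_force: 0.0
```

```bash
python3 - <<'E'
from h import *
d=grab("scene"); e=d["img"][100:300,190:390]
cv2.imwrite("pics/c4.png",cv2.resize(e,None,fx=3,fy=3,interpolation=cv2.INTER_CUBIC)[:,:,::-1])
s=robot.sense();print(s["position"],s["ft_force"],s["time"])
E
```

```text
[ 530.27896715 -216.24165827  183.90995666] [-0.2521035   0.35978389  0.48333359] 23.0
```

View pics/c4.png

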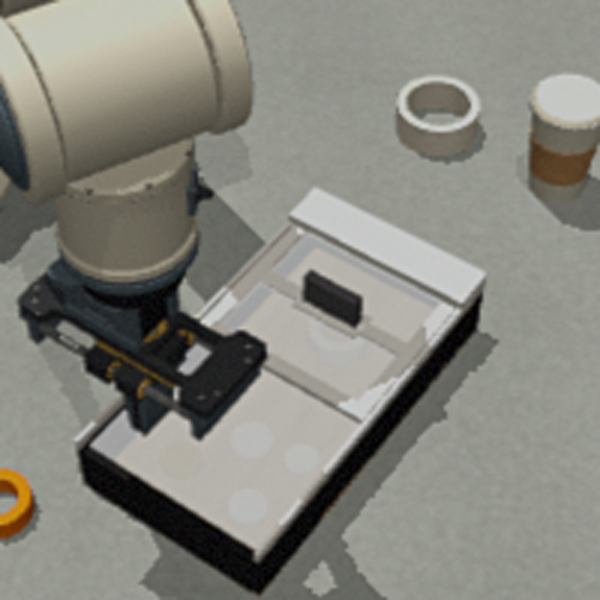

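The door is shut under the lip, with the pull at crop (332,297). The roll shows through the clear door at about (335,340), and the gripper is clear of everything. From the felt's onset I put the door's edge at about 157 mm, inside the buffer's 156–174 mm range.

```bash
python3 -c "
from bench import robot
print(robot.finish_job())"
```

```text
the job is handed in; nothing more can be done
None
```

I put the small roll flat in the case, pushed the door home with about 6 N on the buffer, and handed the job in at about 23 s; the hand-in returned no verdict.

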